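# Free the parts washer's lid and hold it open at 40 degrees

## Task

On the bench parts washer, turn the two captive wing nuts at the front by hand a quarter turn anticlockwise (seen from above), so that their toes no longer clamp the lid. Then raise the lid by its pull bar to 40 degrees above level, so that a stay can be fitted, without letting it fall on the way, and finish while still holding it steady there: the lid falls shut when let go, so do not let go at the end. Leave the other things on the bench where they are.

Things in the scene. Friction and masses are not known exactly. Their poses are not given: they have to be found in the camera images.
- lid (a joint): angle of the washer's lid above level, rad: 0 = shut, 0.698 = 40 degrees, stop at 1.30. The lid is a sheet-metal plate 184 x 274 x 8 mm, about 0.4 to 0.8 kg, hinged along its far edge; at every angle up to the stop it falls shut by its own weight when let go
- pull_bar (a point): middle of the lid's pull bar: a straight round steel bar 12 mm thick and 90 mm long, in the plane of the lid, its centre line carried 62 mm in front of the lid's front edge by two arms 12 mm thick at its ends. Site y runs along the bar and the hinge; x points from the bar to the hinge; z is the lid's outward normal, all turning with the lid. About 125 mm above the bench with the lid shut. The bar is round, so it can turn between gripping fingers that do not tilt with the lid
- lid_hinge (a point): middle of the lid's hinge line (far top edge of the washer), 120 mm above the bench; y runs along the hinge; the point turns with the lid. The middle of the pull bar lies 245 mm from the hinge line (4 mm off to the lid's outer side)
- nut_left (a joint): left wing nut's turn about its upright axis, rad: 0 = its toe points straight back over the lid (clamped); grows anticlockwise seen from above, to its stop at 1.90. It starts between 0 and 0.25. The toe is clear of the lid from about 1.25; a quarter turn is 1.57. It turns with light friction (about 0.06 N m) and stays where it is left; it is captive and does not rise
- nut_right (a joint): right wing nut's turn about its upright axis, rad: 0 = its toe points straight back over the lid (clamped); grows anticlockwise seen from above, to its stop at 1.90. It starts between 0 and 0.25. The toe is clear of the lid from about 1.25; a quarter turn is 1.57. It turns with light friction (about 0.06 N m) and stays where it is left; it is captive and does not rise
- nut_left_wing (a point): grip point of the left wing nut (as seen from the robot), on its axis: middle of its wing, an upright steel blade 48 mm long, 10 mm thick, 32 mm high. Site x runs along the blade and towards the toe, y across its thickness, z up. The point is about 165 mm above the bench; the blade reaches from 19 mm below it to 13 mm above it; below the blade is the toe, its top 25 mm below the point
- nut_right_wing (a point): grip point of the right wing nut (as seen from the robot), on its axis: middle of its wing, an upright steel blade 48 mm long, 10 mm thick, 32 mm high. Site x runs along the blade and towards the toe, y across its thickness, z up. The point is about 165 mm above the bench; the blade reaches from 19 mm below it to 13 mm above it; below the blade is the toe, its top 25 mm below the point
- washer: bench parts washer, fixed to the bench: grey box 180 deep x 270 wide x 120 mm high; origin under its centre on the bench, x points from its front (pull bar, nuts) to its back, y to its left, z up. The nuts' axes stand on small brackets 108 mm in front of the centre and 100 mm to either side; each toe is 14 mm wide and reaches 34 mm from the axis, so that it overlaps the lid's front edge, just above it, and blocks it
- spray_can: upright spray can, 56 mm across, 170 mm tall, beside the washer; bystander, to be left alone
- jar: small closed jar, 60 mm across, 75 mm tall, beside the washer; bystander, to be left alone
- wrench: open-ended wrench, 180 mm long, lying flat beside and in front of the washer; bystander, to be left alone
- screwdriver: screwdriver, 170 mm long, lying in front of the washer, roughly across it; bystander, to be left alone
- tape_roll: roll of paper tape, 90 mm across, 22 mm high, lying flat in front of the washer; bystander, to be left alone
- brush: hand brush, 285 mm long, lying to the left; bystander, to be left alone
- parts_bin: open plastic bin, 200 x 130 x 70 mm, at the right; bystander, to be left alone

How it is judged:
On the way, in this order (a step that is already met when the one before it is completed fails the run):
1. both wing nuts are turned so that their toes are clear, the lid still shut (value of joint each of nut_left, nut_right above 1.25 rad and value of joint lid below 0.1 rad), for 0.2 s.
2. the lid is raised by the gripper to 40 degrees, within 5 (value of joint lid between 0.610865 and 0.785398 rad and contact force between the fingers and lid above 0.5 N), for 0.2 s.
At the end, for the whole second after the job is handed in: The lid stands still between 35 and 45 degrees above level, carried by the gripper's fingers alone (they touch it with more than 0.5 N, no loose thing props it), and both wing nuts are turned beyond 1.25 rad (72 degrees) (all of step 2 and value of joint each of nut_left, nut_right above 1.25 rad and velocity of joint lid between -0.1 and 0.1 rad/s and contact force between lid and spray_can below 0.05 N and contact force between lid and jar below 0.05 N and contact force between lid and wrench below 0.05 N and contact force between lid and screwdriver below 0.05 N and contact force between lid and tape_roll below 0.05 N and contact force between lid and brush below 0.05 N and contact force between lid and parts_bin below 0.05 N); the arm keeps its last pose, push and grip.
It fails at once if the lid was let fall (it swung down faster than 2 rad/s) (velocity of joint lid below -2 rad/s).
It fails at once if a bystander was moved more than 30 mm (distance of any of spray_can, jar, wrench, screwdriver, tape_roll, brush, parts_bin from where it was at the start of the episode above 0.03 m).
It also fails if it takes over 72 s, if anything falls off the work surface, if the arm or the gripper's body presses on something with over 40 N, if the wrist force passes 120 N, or if a joint passes its speed limit or range.

## Robot

A 6-joint arm with a two-finger parallel gripper is mounted at the origin on the work surface. World frame = base frame: x ahead of the robot, y to its left, z up, the work surface at z = 0. Lengths are in m, angles in rad, forces in N, time in s.
With the tool pointing down it reaches from about 0.3 to 0.875 m from the base axis. Payload 6.4 kg.
Tool frame: the origin (TCP) lies on the centre line of the jaws, within the pads' length; the fingertips stand 14 mm ahead of it and the grasp point (between the pads) lies 5 mm behind it; z points along the fingers, y is the direction in which the jaws open and shut (so a half turn about z gives the same grasp; the last joint's range is limited). The gripper opens to 85 mm and grips with 20 to 120 N. Pads are 22 mm wide; open, the fingers measure 114 mm over their backs; the gripper's body (76 mm by 85 mm) begins 54 mm behind the grasp point. The pads swing forward as they close: fully open they stand 13 mm farther back than shut.
Start: joints at [-1.366, 0.181, 1.607, -0, 1.354, -0.206], TCP at [0.23, -0.527, 0.245] pointing down, gripper open.
Joint ranges: [-2.99, 2.99], [-0.89, 2.07], [0.3, 2.58], [-1.14, 4.28], [0, 2.63], [-3.12, 3.12]. Speed limits (rad/s): [2.57, 2.57, 3.01, 3.14, 3.14, 3.14].

## Interface

Orientations are given as a unit quaternion [w, x, y, z].
In Python, from bench import * gives the robot as it stands.
- The arm moves only by the tool servo_tool, never from a script. Its argument "plan" is a list that holds one entry, the list of rows, each a list of 5 numbers: the shift along the world's x, y, z in m, then the turn about the world's z in rad, then the gripper command: -1 is shut, 1 is fully open, values between are in proportion. In form: [[[tx, ty, tz, roll, claw], ...]]. A call has 1 to 8 rows; each row shifts and turns the commanded pose from where the row before left it; what a row does not reach is not made up. A row lasts 1/10 s, in which the tool goes at most 50 mm and 8.59 degrees, less where a joint would pass 70% of its speed; a pose out of reach is approached as far as the arm can. A call with a gripper value outside its range is refused whole. The fingers move at their own pace and stop on an object; the grip force is fixed at half the most. Time passes only in rows, so rows that do not move let the fingers close. It gives the time, the measured TCP pose, the force and the opening at its end, in the units of the state.
- get_obs(): the state, without advancing time (a new reading comes with each control period).
- camera(name): name is "scene" or "top" or "wrist"; returns a dict with "img" (420x560x3 uint8, blue, green, red), "camera_matrix" (3x3 intrinsics, pixels), "rvec" (rotation vector, rad) and "tvec" (3), from world to camera coordinates, as OpenCV has them. Camera axes: x right, y down, z forward; pixel columns grow to the right and rows downward; lengths in m; the calibration is good to about 2 mm. A picture is of the moment at which its call begins. There is no depth.
- hand_in(): hands the job in, once; it reports no verdict.
Trained networks look in a picture, given as the dict that the camera call returned (one of the last four; its "shot" number tells which), for a name from the list of things; names that differ only in an ending like _2 or _b are one class to them, and where a whole thing is asked for, a point or a joint stands for the part that bears it (a point fixed in the world has none). Each returns a list of dicts, best first, with "conf" (0 to 1); they miss things now and then, are a little off and sometimes report something else, mostly with a low value. They report only what shows in the picture. A call takes as long as a camera call.
- trace(picture, thing): "mask" (420x560 bool, what is visible of it) and "rect" ([left, top, right, bottom] as shares, 0 to 1, of the picture: columns of its width, rows of its height, round what is visible of it).
- pinpoint(picture, thing): "centre" ([row, column] as shares, 0 to 1, of the picture: columns of its width, rows of its height: a listed point, or the origin of a listed thing).
The state is a dict: "time_s": time; "q": joint angles; "dq": joint speeds; "joint_efforts": joint torques, N m; "eef_pos": TCP position; "eef_rot": TCP orientation; "wrist_force": force on the tool from outside, world axes, zero at the start; "torque": the same for the moment, N m; "opening": opening from 0.0 (shut) to 1.0 (fully open).
Only numpy, scipy, OpenCV 4.12 (cv2) and the standard library are available. Lean on these libraries where they do the work, as an engineer would, in place of code of your own. Each camera call takes 0.05 s, during which the arm holds its last target.

## Working session

There is one attempt and no reset: what is moved stays moved. The work goes in short steps, Python scripts to look and compute and a tool call to move; the robot and the scene stay as the last step left them, time stands still between calls to the robot, and variables do not carry over. Pictures are saved under pics/ and viewed, and the job is handed in when it is done.

Besides the shell and the picture viewer there is one more tool, called after "Request:" by a JSON object that holds its "fn" and its "kwargs", one argument or row to a line. servo_tool: Moves the arm, as the interface text tells. Its arguments: {"type":"object","properties":{"plan":{"type":"array"}},"required":["plan"]}

```bash
mkdir -p pics; ls
cat > h.py <<'E'
from bench import *
import numpy as np, cv2
def P(c):
    R=cv2.Rodrigues(np.array(c["rvec"],float))[0]; return R,np.array(c["tvec"],float).ravel(),np.array(c["camera_matrix"],float)
def ray(c,rc):
    R,t,K=P(c); h,w=c["img"].shape[:2]
    v=np.array([rc[1]*w,rc[0]*h,1.]); d=R.T@np.linalg.inv(K)@v; return -R.T@t,d/np.linalg.norm(d)
def atz(c,rc,z):
    o,d=ray(c,rc); return o+d*(z-o[2])/d[2]
def tri(rays):
    A=np.zeros((3,3));b=np.zeros(3)
    for o,d in rays:
        M=np.eye(3)-np.outer(d,d);A+=M;b+=M@o
    return np.linalg.solve(A,b)
def proj(c,p):
    R,t,K=P(c); q=K@(R@np.array(p)+t); return q[:2]/q[2]
E
python3 - <<'E'
from h import *
np.set_printoptions(precision=4,suppress=True)
o=get_obs();print(o)
Z={"pull_bar":.125,"lid_hinge":.12,"nut_left_wing":.165,"nut_right_wing":.165,"washer":0}
rs={k:[] for k in Z}
for n in ["scene","top"]:
    c=camera(n);cv2.imwrite(f"pics/{n}0.png",c["img"])
    for k in Z:
        for r in pinpoint(c,k)[:2]:
            print(n,k,round(r["conf"],2),np.array(r["centre"])*[420,560],atz(c,r["centre"],Z[k]))
        r=pinpoint(c,k)
        if r: rs[k].append(ray(c,r[0]["centre"]))
for k in Z:
    if len(rs[k])>1: print(k,tri(rs[k]))
E
```

```text
pics
{'time_s': 0.0, 'q': array([-1.3663,  0.1815,  1.608 ,  0.    ,  1.3538, -0.2063]), 'dq': array([ 0.0003,  0.0006,  0.0008,  0.0014,  0.0005, -0.0017]), 'joint_efforts': array([  0.0008, -44.4867, -35.1334,  -0.0004,   0.009 ,   0.    ]), 'eef_pos': array([ 0.2295, -0.5266,  0.2444]), 'eef_rot': array([-0.0008,  0.979 ,  0.2039,  0.    ]), 'wrist_force': array([ 0.6253, -0.5039, -1.2904]), 'torque': array([ 0.0111,  0.0929, -0.0299]), 'opening': 0.9999732530814416}
scene pull_bar 0.61 [203.112 263.088] [ 0.4947 -0.1226  0.125 ]
scene lid_hinge 0.57 [249.396 227.584] [ 0.7367 -0.1085  0.12  ]
scene nut_left_wing 0.62 [218.106 281.4  ] [ 0.5403 -0.0097  0.165 ]
scene nut_right_wing 0.55 [193.998 235.704] [ 0.5432 -0.214   0.165 ]
scene washer 0.73 [248.808 245.   ] [ 0.6381 -0.1089 -0.    ]
top pull_bar 0.58 [236.88  302.792] [ 0.5063 -0.1258  0.125 ]
top lid_hinge 0.86 [161.406 296.128] [ 0.7492 -0.1097  0.12  ]
top lid_hinge 0.41 [219.282 267.68 ] [ 0.564  -0.0162  0.12  ]
top nut_left_wing 0.57 [222.684 269.024] [ 0.549  -0.0213  0.165 ]
top nut_right_wing 0.62 [221.214 332.584] [ 0.5506 -0.2157  0.165 ]
top washer 0.96 [197.19 295.12] [ 0.6513 -0.1089  0.    ]
pull_bar [ 0.5035 -0.1216  0.1356]
lid_hinge [ 0.7444 -0.1061  0.1327]
nut_left_wing [ 0.5452 -0.0151  0.1672]
nut_right_wing [ 0.5486 -0.2127  0.172 ]
washer [ 0.6474 -0.1055  0.0153]
```

View pics/scene0.png

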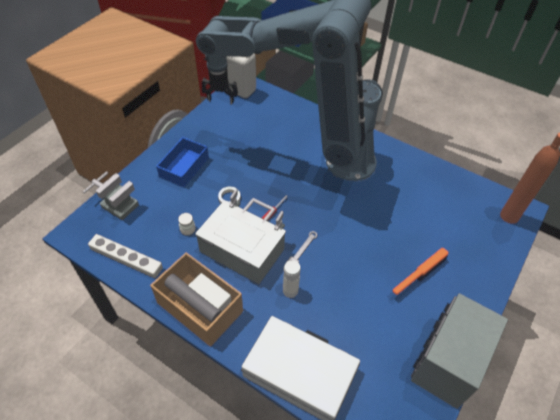

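View pics/top0.png

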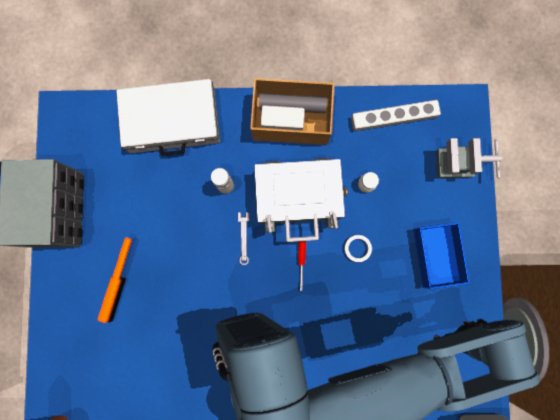

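The scene view shows the washer at about (240,240) with the nuts at its near corners. In the top view, the nuts are at about (269,223) and (332,221) and the bar is at (303,237). I'll move above the washer for a closer wrist view.

Request:
{"fn": "servo_tool", "kwargs": {
  "plan": [
    [[0.016,0.025,0.02,-0.025,1],[0.016,0.025,0.02,-0.025,1],[0.016,0.025,0.02,-0.025,1],[0.016,0.025,0.02,-0.025,1],[0.016,0.025,0.02,-0.025,1],[0.016,0.025,0.02,-0.025,1],[0.016,0.025,0.02,-0.025,1],[0.016,0.025,0.02,-0.025,1]]
  ]
}}

```text
time_s: 1.9
eef_pos: [0.3581, -0.326, 0.4063]
eef_rot: [0.0, 0.995, 0.105, 0.0]
wrist_force: [-0.3, -0.4, 0.6]
opening: 1.0
```

Request:
{"fn": "servo_tool", "kwargs": {
  "plan": [
    [[0.016,0.025,0,-0.025,1],[0.016,0.025,0,-0.025,1],[0.016,0.025,0,-0.025,1],[0.016,0.025,0,-0.025,1],[0.016,0.025,0,-0.025,1],[0.016,0.025,0,-0.025,1],[0.016,0.025,0,-0.025,1],[0.016,0.025,0,-0.025,1]]
  ]
}}

```text
time_s: 2.7
eef_pos: [0.4861, -0.126, 0.4054]
eef_rot: [0.0, 1.0, 0.005, 0.0]
wrist_force: [0.3, -0.5, 0.1]
opening: 1.0
```

```bash
cat > look.py <<'E'
from h import *
import sys
np.set_printoptions(precision=4,suppress=True)
tag=sys.argv[1]; cams=sys.argv[2].split(",")
Z={"pull_bar":.125,"lid_hinge":.12,"nut_left_wing":.165,"nut_right_wing":.165,"washer":0}
o=get_obs();q=o["eef_rot"];print(o["time_s"],o["eef_pos"],"yaw",2*np.arctan2(q[2],q[1]),o["opening"],o["wrist_force"])
rs={k:[] for k in Z}
for n in cams:
    c=camera(n);cv2.imwrite(f"pics/{n}{tag}.png",c["img"])
    for k in Z:
        r=pinpoint(c,k)
        for x in r[:2]:
            print(n,k,round(x["conf"],2),np.array(x["centre"])*[420,560],atz(c,x["centre"],Z[k]))
        if r: rs[k].append(ray(c,r[0]["centre"]))
for k in Z:
    if len(rs[k])>1: print(k,tri(rs[k]))
E
python3 look.py 1 wrist,top
```

```text
2.7 [ 0.4861 -0.126   0.4054] yaw 0.009796737781926131 0.999749938402074 [ 0.3041 -0.5323  0.0944]
wrist pull_bar 0.61 [147.294 277.312] [ 0.5026 -0.1253  0.125 ]
wrist nut_left_wing 0.8 [112.014 169.176] [ 0.5418 -0.0216  0.165 ]
wrist nut_right_wing 0.59 [101.22  379.008] [ 0.5538 -0.221   0.165 ]
wrist nut_right_wing 0.34 [125.412 136.92 ] [0.5289 0.0106 0.165 ]
wrist washer 0.68 [  8.4   271.824] [ 0.6588 -0.1166  0.    ]
top nut_left_wing 0.39 [223.902 269.08 ] [ 0.5452 -0.0214  0.165 ]
top nut_right_wing 0.51 [286.692 121.016] [0.3616 0.4282 0.165 ]
top washer 0.49 [255.612 436.296] [ 0.4431 -0.5853  0.    ]
nut_left_wing [ 0.5435 -0.0224  0.1708]
nut_right_wing [0.5055 0.05   1.2118]
washer [ 0.4366 -0.133   1.2813]
```

View pics/wrist1.png

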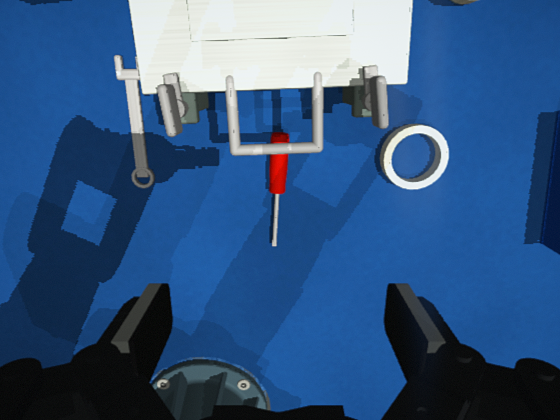

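The wrist view shows the left blade around (168,103), the right blade around (378,98) and the bar at about (277,150). I'll go closer to the left nut for its exact position and direction.

Request:
{"fn": "servo_tool", "kwargs": {
  "plan": [
    [[0,0.035,-0.035,0,1],[0,0.035,-0.035,0,1],[0,0.034,-0.035,0,1],[0,0,-0.015,0,1],[0,0,0,0,1]]
  ]
}}

```text
time_s: 3.8
eef_pos: [0.484, -0.0221, 0.2827]
eef_rot: [-0.001, 1.0, 0.006, -0.002]
wrist_force: [0.2, -0.2, -0.6]
opening: 1.006
```

```bash
python3 look.py 2 wrist,scene
python3 - <<'E'
from h import *
c=camera("wrist");
for r in trace(c,"nut_left_wing")[:2]:
    m=r["mask"].astype(np.uint8);print(r["conf"],m.sum(),r["rect"])
    im=c["img"].copy();im[m>0]=(0,0,255);cv2.imwrite("pics/m2.png",im)
    break
E
```

```text
3.8 [ 0.484  -0.0221  0.2827] yaw 0.012399476283802726 1.0058219766652812 [ 0.1816 -0.242  -0.6319]
wrist pull_bar 0.66 [173.292 410.928] [ 0.5009 -0.1254  0.125 ]
wrist nut_left_wing 0.73 [120.582 282.184] [ 0.5438 -0.0238  0.165 ]
scene pull_bar 0.95 [203.196 261.184] [ 0.4991 -0.1284  0.125 ]
scene lid_hinge 0.64 [253.218 225.904] [ 0.753  -0.1036  0.12  ]
scene nut_left_wing 0.47 [217.182 279.328] [ 0.5411 -0.0182  0.165 ]
scene nut_right_wing 0.54 [193.914 234.808] [ 0.5448 -0.2171  0.165 ]
scene washer 0.83 [245.616 243.712] [ 0.629  -0.1218  0.    ]
scene washer 0.66 [278.292 420.112] [0.3757 0.5042 0.    ]
pull_bar [ 0.5023 -0.1248  0.1299]
nut_left_wing [ 0.5418 -0.0213  0.1632]
0.61 1839 [0.4677, 0.1733, 0.5204, 0.3955]
```

View pics/wrist2.png

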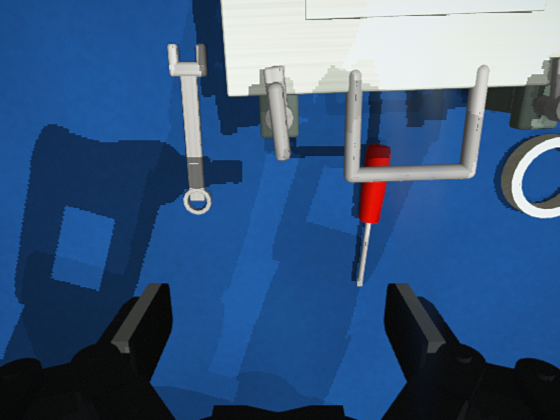

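View pics/m2.png

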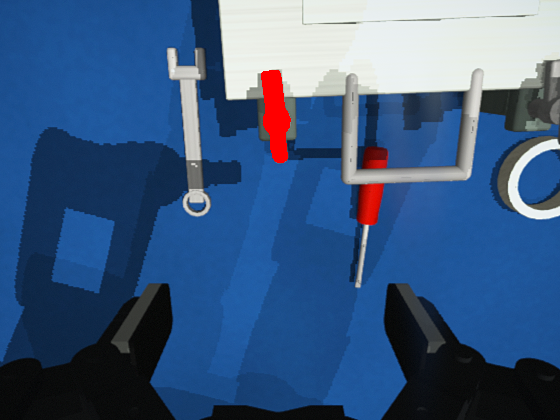

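Run:
```python
from h import *
c=camera("wrist"); im=c["img"]
cv2.imwrite("pics/z2.png",cv2.resize(im[50:180,220:340],None,fx=5,fy=4.6,interpolation=cv2.INTER_CUBIC))
for px in [(273,82),(284,158),(250,400)]:
    print(px,atz(c,(px[1]/420,px[0]/560),.178))
print(-P(c)[0].T@P(c)[1])
```

```text
(273, 82) [ 0.5692987  -0.01923545  0.178     ]
(284, 158) [ 0.52371074 -0.02655498  0.178     ]
(250, 400) [ 0.32735964 -0.00255077  0.178     ]
[ 0.56913749 -0.02200415  0.41382571]
```

View pics/z2.png

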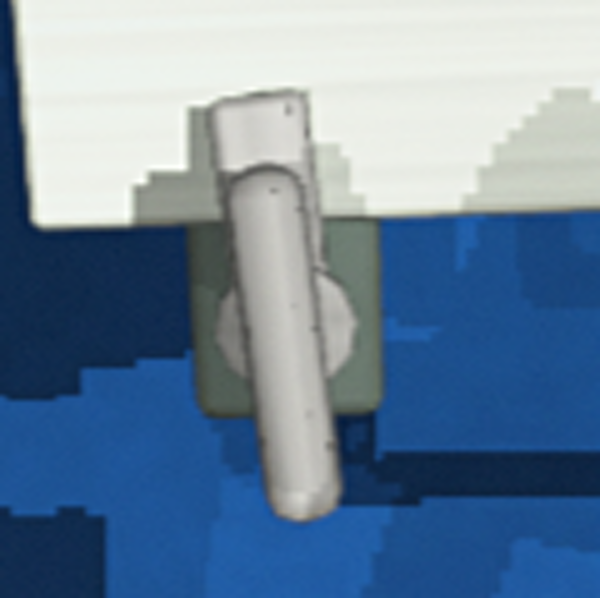

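Run:
```python
from h import *
c=camera("wrist")
a,b=[atz(c,(px[1]/420,px[0]/560),.178) for px in [(273,86),(280.6,163)]]
print(a,b,(a+b)/2,np.linalg.norm(a-b),np.arctan2(*(a-b)[[1,0]]))
```

```text
[ 0.56701188 -0.01920409  0.178     ] [ 0.52045561 -0.02439558  0.178     ] [ 0.54373375 -0.02179983  0.178     ] 0.0468448243088822 0.11105123985149784
```

Request:
{"fn": "servo_tool", "kwargs": {
  "plan": [
    [[0.03,0,0,0.05,1],[0.0295,0,-0.02,0.05,1],[0,0,-0.035,0,0.6],[0,0,-0.035,0,0.6],[0,0,-0.03,0,0.6],[0,0,0,0,0.6]]
  ]
}}

```text
time_s: 5.2
eef_pos: [0.5419, -0.0223, 0.1606]
eef_rot: [-0.001, 0.998, 0.055, -0.004]
wrist_force: [-0.9, -0.2, -0.7]
opening: 0.805
```

```bash
python3 look.py 3 wrist
```

```text
5.2 [ 0.5419 -0.0223  0.1606] yaw 0.11083220736283841 0.8048110103414134 [-0.8998 -0.2223 -0.7061]
wrist pull_bar 0.92 [349.188 457.912] [ 0.5021 -0.1225  0.125 ]
wrist nut_left_wing 0.75 [311.598 277.312] [ 0.5418 -0.022   0.165 ]
wrist washer 0.97 [ 50.694 426.776] [ 0.6563 -0.1151  0.    ]
```

View pics/wrist3.png

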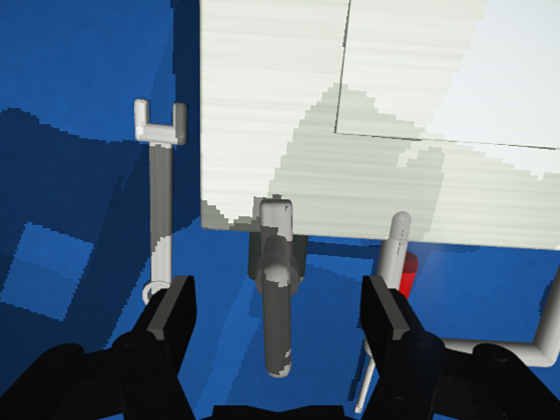

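The blade (275,330) stands midway between the fingers and parallel to them, so I'll close the gripper.

Request:
{"fn": "servo_tool", "kwargs": {
  "plan": [
    [[0.001,0,0.002,0,-1],[0,0,0,0,-1],[0,0,0,0,-1],[0,0,0,0,-1],[0,0,0,0,-1],[0,0,0,0,-1],[0,0,0,0,-1],[0,0,0,0,-1]]
  ]
}}

```text
time_s: 6.3
eef_pos: [0.5462, -0.0217, 0.1678]
eef_rot: [-0.001, 0.998, 0.055, 0.0]
wrist_force: [-1.0, 5.7, 3.9]
opening: 0.103
```

Request:
{"fn": "servo_tool", "kwargs": {
  "plan": [
    [[0,0,0,0.14,-1],[0,0,0,0.14,-1],[0,0,0,0.14,-1],[0,0,0,0.14,-1],[0,0,0,0.14,-1],[0,0,0,0.14,-1]]
  ]
}}

```text
time_s: 6.9
eef_pos: [0.5451, -0.0196, 0.1677]
eef_rot: [-0.003, 0.888, 0.46, 0.0]
wrist_force: [-6.2, 14.1, 11.4]
opening: 0.106
```

Request:
{"fn": "servo_tool", "kwargs": {
  "plan": [
    [[0,0,0,0.14,-1],[0,0,0,0.14,-1],[0,0,0,0.14,-1],[0,0,0,0.14,-1],[0,0,0,0.14,-1],[0,0,0,0,-1],[0,0,0,0,-1]]
  ]
}}

```text
time_s: 7.6
eef_pos: [0.5431, -0.0189, 0.1677]
eef_rot: [-0.005, 0.678, 0.735, 0.0]
wrist_force: [-14.5, 15.8, 16.3]
opening: 0.099
```

```bash
python3 look.py 4 wrist
```

```text
7.6 [ 0.5431 -0.0189  0.1677] yaw 1.652289007060725 0.09882613636336379 [-14.5389  15.8449  16.3189]
wrist nut_left_wing 0.73 [305.886 278.096] [ 0.5438 -0.0213  0.165 ]
wrist washer 0.88 [302.694 395.696] [ 0.6582 -0.1151  0.    ]
```

View pics/wrist4.png

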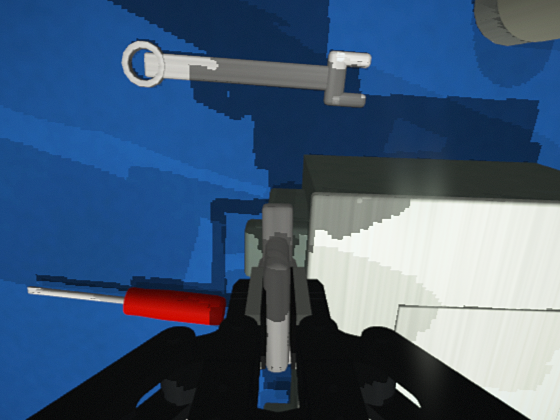

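The left toe now points along the lid's front edge at (278,215), clear of the lid, at about 1.6 rad. I'll release, rise and go over to the right nut.

Request:
{"fn": "servo_tool", "kwargs": {
  "plan": [
    [[0,0,0,0,0.3],[0,0,0,0,0.3],[0,0,0,0,0.3],[0,0,0,0,0.3],[0,0,0.03,0,0.5],[0,0,0.04,0,0.5],[0,0,0.04,0,1],[-0.01,-0.04,0.005,-0.13,1]]
  ]
}}

```text
time_s: 8.7
eef_pos: [0.5394, -0.0615, 0.2885]
eef_rot: [0.004, 0.723, 0.69, 0.003]
wrist_force: [-0.0, -2.0, -0.3]
opening: 0.999
```

Request:
{"fn": "servo_tool", "kwargs": {
  "plan": [
    [[-0.005,-0.04,0,-0.14,1],[-0.005,-0.04,0,-0.14,1],[-0.005,-0.04,0,-0.14,1],[-0.005,-0.04,0,-0.14,1],[-0.005,0,0,-0.14,1],[-0.005,0,0,-0.14,1],[-0.005,0,0,-0.14,1],[-0.005,0,0,-0.14,1]]
  ]
}}

```text
time_s: 9.5
eef_pos: [0.4958, -0.2238, 0.2821]
eef_rot: [-0.0, 0.981, 0.196, -0.0]
wrist_force: [-0.0, -0.1, -0.9]
opening: 0.998
```

Request:
{"fn": "servo_tool", "kwargs": {
  "plan": [
    [[0,0,0,-0.13,1],[0,0,0,-0.13,1],[0,0,0,0,1],[0,0,0,0,1]]
  ]
}}

```text
time_s: 9.9
eef_pos: [0.4961, -0.2234, 0.2822]
eef_rot: [0.0, 0.997, 0.072, -0.0]
wrist_force: [-0.2, -0.0, 0.1]
opening: 1.005
```

```bash
python3 look.py 5 wrist
python3 - <<'E'
import cv2
im=cv2.imread("pics/wrist5.png")
cv2.imwrite("pics/z5.png",cv2.resize(im[50:180,220:340],None,fx=5,fy=4.6,interpolation=cv2.INTER_CUBIC))
E
```

```text
9.9 [ 0.4961 -0.2234  0.2822] yaw 0.14391653843530777 1.0045989578215528 [-0.1919 -0.0328  0.1484]
wrist pull_bar 0.61 [168.588 153.496] [ 0.5021 -0.125   0.125 ]
wrist nut_right_wing 0.72 [125.79  285.208] [ 0.5532 -0.2198  0.165 ]
```

View pics/wrist5.png

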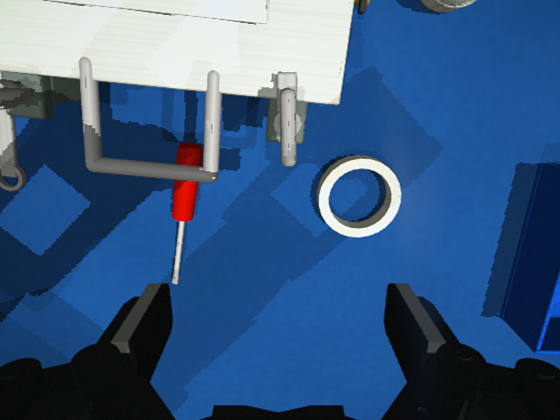

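View pics/z5.png

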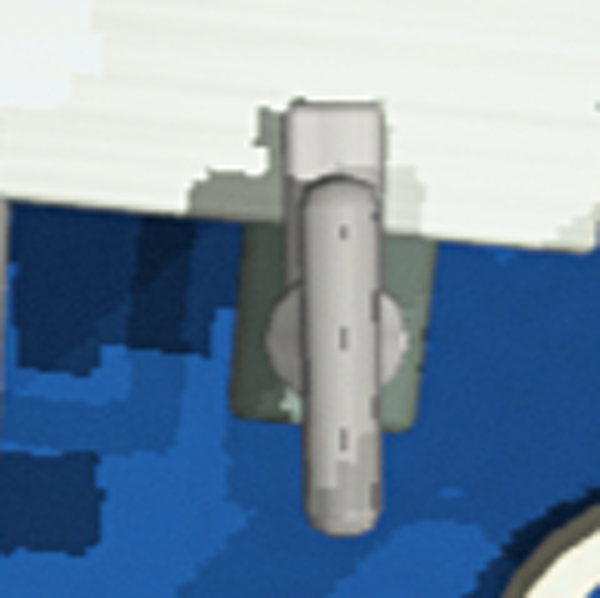

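Run:
```python
from h import *
c=camera("wrist")
a,b=[atz(c,(px[1]/420,px[0]/560),.178) for px in [(288,88.5),(288.6,166.3)]]
print(a,b,(a+b)/2,np.linalg.norm(a-b),np.arctan2(*(a-b)[[1,0]]))
print(get_obs()["eef_pos"])
```

```text
[ 0.57625043 -0.21765856  0.178     ] [ 0.53011483 -0.22507481  0.178     ] [ 0.55318263 -0.22136669  0.178     ] 0.046727875025397804 0.15938561034618207
[ 0.49615463 -0.22314759  0.28227161]
```

Request:
{"fn": "servo_tool", "kwargs": {
  "plan": [
    [[0.03,0.002,0,0.015,1],[0.028,0,-0.019,0,1],[0,0,-0.035,0,0.6],[0,0,-0.035,0,0.6],[0,0,-0.028,0,0.6],[0,0,0,0,0.6]]
  ]
}}

```text
time_s: 10.85
eef_pos: [0.5514, -0.2194, 0.1605]
eef_rot: [-0.003, 0.997, 0.078, -0.004]
wrist_force: [0.2, 0.0, -0.5]
opening: 0.8
```

```bash
python3 look.py 6 wrist
```

```text
10.85 [ 0.5514 -0.2194  0.1605] yaw 0.15624931761250196 0.8003731852168751 [ 0.2168  0.0486 -0.55  ]
wrist pull_bar 0.7 [323.61   85.624] [ 0.5013 -0.1262  0.125 ]
wrist nut_right_wing 0.64 [306.39 285.6 ] [ 0.5542 -0.2218  0.165 ]
wrist washer 0.59 [ 28.602 156.184] [ 0.6545 -0.116   0.    ]
```

View pics/wrist6.png

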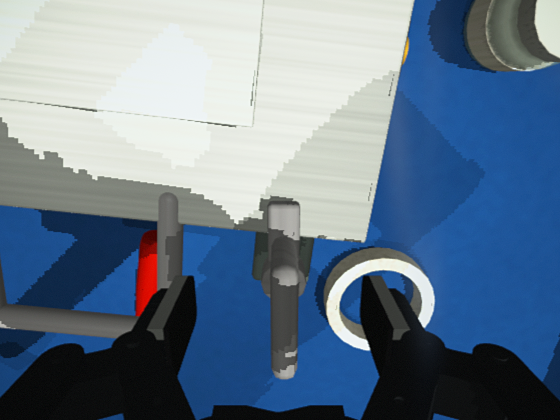

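The blade (284,320) sits between the fingers, about 1.5 mm off centre. I'll shift by that amount, then close and turn.

Request:
{"fn": "servo_tool", "kwargs": {
  "plan": [
    [[0.001,-0.002,0.002,0,0.6],[0,0,0,0,-1],[0,0,0,0,-1],[0,0,0,0,-1],[0,0,0,0,-1],[0,0,0,0,-1],[0,0,0,0,-1],[0,0,0,0,-1]]
  ]
}}

```text
time_s: 11.95
eef_pos: [0.5549, -0.2215, 0.1675]
eef_rot: [-0.001, 0.997, 0.078, -0.0]
wrist_force: [-1.9, 7.3, 4.9]
opening: 0.101
```

Request:
{"fn": "servo_tool", "kwargs": {
  "plan": [
    [[0,0,0,0.14,-1],[0,0,0,0.14,-1],[0,0,0,0.14,-1],[0,0,0,0.14,-1],[0,0,0,0.14,-1],[0,0,0,0.14,-1]]
  ]
}}

```text
time_s: 12.55
eef_pos: [0.5539, -0.2198, 0.1674]
eef_rot: [-0.004, 0.877, 0.48, -0.0]
wrist_force: [-6.6, 13.0, 11.1]
opening: 0.102
```

Request:
{"fn": "servo_tool", "kwargs": {
  "plan": [
    [[0,0,0,0.14,-1],[0,0,0,0.14,-1],[0,0,0,0.14,-1],[0,0,0,0.14,-1],[0,0,0,0.06,-1],[0,0,0,0,-1],[0,0,0,0,-1]]
  ]
}}

```text
time_s: 13.25
eef_pos: [0.5526, -0.2194, 0.1674]
eef_rot: [-0.005, 0.691, 0.723, 0.0]
wrist_force: [-12.7, 14.2, 14.9]
opening: 0.105
```

```bash
python3 look.py 7 wrist
```

```text
13.25 [ 0.5526 -0.2194  0.1674] yaw 1.6171508824819654 0.10480500844108241 [-12.7469  14.1579  14.9479]
wrist pull_bar 0.8 [ 43.218 165.928] [ 0.5011 -0.1225  0.125 ]
wrist nut_right_wing 0.7 [304.416 276.528] [ 0.5526 -0.2209  0.165 ]
wrist washer 0.75 [ 59.808 424.312] [ 0.655  -0.1146  0.    ]
```

View pics/wrist7.png

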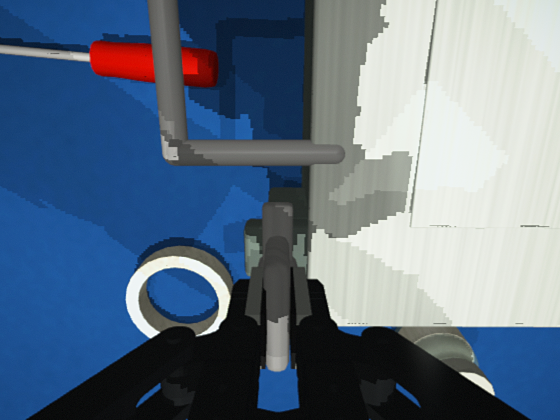

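The right toe at (278,215) is clear too, with the tool yaw about 1.57 rad past the washer yaw of 0.05. I'll release, rise, and go above the bar. From the nut positions, its middle should be at about (0.5016, -0.1238).

Request:
{"fn": "servo_tool", "kwargs": {
  "plan": [
    [[0,0,0,0,0.3],[0,0,0,0,0.3],[0,0,0,0,0.3],[0,0,0,0,0.3],[0,0,0.03,0,0.5],[0,0,0.035,0,0.4],[0,0,0.02,0,0.4]]
  ]
}}

```text
time_s: 14.25
eef_pos: [0.556, -0.2239, 0.2551]
eef_rot: [0.002, 0.691, 0.723, 0.0]
wrist_force: [0.6, -0.6, 0.9]
opening: 0.702
```

Request:
{"fn": "servo_tool", "kwargs": {
  "plan": [
    [[-0.01,0.024,0,0,0.4],[-0.015,0.024,0,0,0.4],[-0.015,0.024,0,0,0.4],[-0.012,0.024,0,0,0.4],[0,0,0,0,0.4],[0,0,0,0,0.4]]
  ]
}}

```text
time_s: 14.85
eef_pos: [0.5034, -0.1272, 0.2526]
eef_rot: [0.001, 0.691, 0.723, 0.0]
wrist_force: [-0.1, 0.5, 0.1]
opening: 0.7
```

```bash
python3 look.py 8 wrist,top
```

```text
14.85 [ 0.5034 -0.1272  0.2526] yaw 1.6165429613082933 0.6999078754282214 [-0.1246  0.4662  0.0819]
wrist pull_bar 0.69 [197.694 273.28 ] [ 0.5007 -0.1224  0.125 ]
wrist pull_bar 0.26 [351.414 339.976] [ 0.5617 -0.2533  0.125 ]
wrist nut_left_wing 0.82 [ 42.798 357.784] [ 0.5415 -0.0224  0.165 ]
wrist nut_left_wing 0.4 [199.206 274.288] [ 0.5012 -0.111   0.165 ]
wrist nut_right_wing 0.84 [352.212 341.32 ] [ 0.553  -0.2212  0.165 ]
wrist washer 0.6 [161.994 423.08 ] [ 0.6539 -0.1154  0.    ]
top pull_bar 0.91 [237.384 299.992] [ 0.5049 -0.117   0.125 ]
top lid_hinge 0.93 [160.398 297.976] [ 0.7524 -0.1157  0.12  ]
top lid_hinge 0.2 [183.498 229.32 ] [0.6808 0.105  0.12  ]
top nut_left_wing 0.45 [223.02  267.008] [ 0.548  -0.0151  0.165 ]
top washer 0.6 [197.82  293.496] [ 0.6492 -0.1032  0.    ]
pull_bar [ 0.5021 -0.1156  0.1481]
nut_left_wing [ 0.5557 -0.014   0.0885]
washer [ 0.6419 -0.1054  0.0349]
```

View pics/wrist8.png

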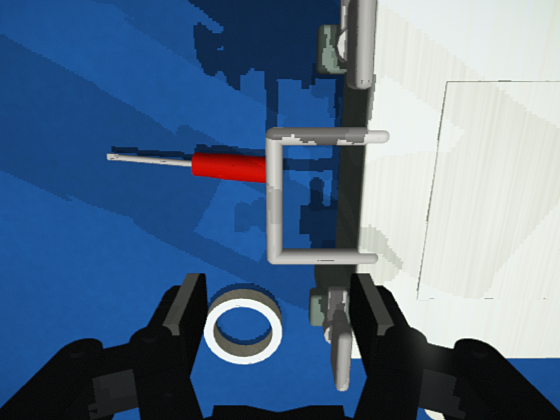

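The bar's column (273) is centred between the fingers (278), with the toes clear at (355,40) and (340,350). Descending.

Request:
{"fn": "servo_tool", "kwargs": {
  "plan": [
    [[-0.002,0.004,-0.02,0,0.4],[0,0,-0.035,0,0.4],[0,0,-0.035,0,0.4],[0,0,-0.03,0,0.4],[0,0,-0.011,0,0.4],[0,0,0,0,0.4]]
  ]
}}

```text
time_s: 16.05
eef_pos: [0.5001, -0.1227, 0.1199]
eef_rot: [-0.002, 0.691, 0.723, -0.001]
wrist_force: [-0.8, 0.1, -0.5]
opening: 0.698
```

```bash
python3 look.py 9 wrist
```

```text
16.05 [ 0.5001 -0.1227  0.1199] yaw 1.6157881361121011 0.6984026506595745 [-0.7669  0.0614 -0.5384]
wrist pull_bar 0.79 [310.506 280.112] [ 0.5014 -0.122   0.125 ]
wrist washer 0.69 [211.008 501.424] [ 0.657  -0.1176  0.    ]
```

View pics/wrist9.png

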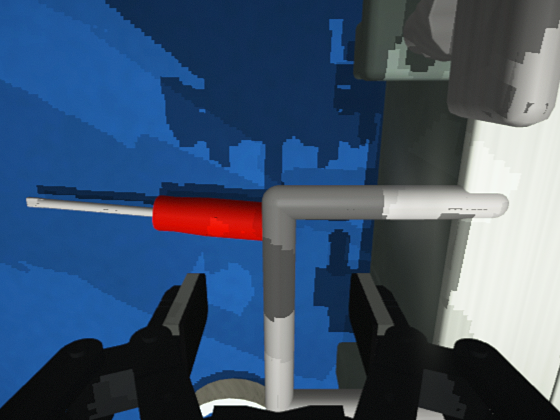

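Request:
{"fn": "servo_tool", "kwargs": {
  "plan": [
    [[0,0,0,0,-1],[0,0,0,0,-1],[0,0,0,0,-1],[0,0,0,0,-1],[0,0,0,0,-1],[0,0,0,0,-1],[0,0,0,0,-1],[0,0,0,0,-1]]
  ]
}}

```text
time_s: 17.15
eef_pos: [0.5006, -0.1232, 0.1216]
eef_rot: [-0.001, 0.691, 0.723, -0.001]
wrist_force: [-4.9, -0.8, 5.3]
opening: 0.116
```

```bash
python3 look.py 10 wrist
python3 - <<'E'
import numpy as np
th=np.radians(np.linspace(0,40,25))
u=.245*(1-np.cos(th))+.004*np.sin(th); z=.245*np.sin(th)+.004*(np.cos(th)-1)
for a,b in zip(np.diff(u),np.diff(z)): print(f"[{a:.4f}, {a*.0475:.4f}, {b:.4f}, 0, -1]",end=", ")
print(u[8::8],z[8::8])
E
```

```text
17.15 [ 0.5006 -0.1232  0.1216] yaw 1.6160858739157984 0.11595771329815509 [-4.8984 -0.7968  5.3111]
wrist pull_bar 0.79 [310.086 279.496] [ 0.5016 -0.1235  0.125 ]
wrist washer 0.87 [209.118 502.992] [ 0.6597 -0.1174  0.    ]
[0.0002, 0.0000, 0.0071, 0, -1], [0.0004, 0.0000, 0.0071, 0, -1], [0.0006, 0.0000, 0.0071, 0, -1], [0.0008, 0.0000, 0.0071, 0, -1], [0.0010, 0.0000, 0.0071, 0, -1], [0.0013, 0.0001, 0.0070, 0, -1], [0.0015, 0.0001, 0.0070, 0, -1], [0.0017, 0.0001, 0.0069, 0, -1], [0.0019, 0.0001, 0.0069, 0, -1], [0.0021, 0.0001, 0.0068, 0, -1], [0.0023, 0.0001, 0.0068, 0, -1], [0.0024, 0.0001, 0.0067, 0, -1], [0.0026, 0.0001, 0.0066, 0, -1], [0.0028, 0.0001, 0.0065, 0, -1], [0.0030, 0.0001, 0.0065, 0, -1], [0.0032, 0.0002, 0.0064, 0, -1], [0.0034, 0.0002, 0.0063, 0, -1], [0.0036, 0.0002, 0.0062, 0, -1], [0.0038, 0.0002, 0.0061, 0, -1], [0.0039, 0.0002, 0.0059, 0, -1], [0.0041, 0.0002, 0.0058, 0, -1], [0.0043, 0.0002, 0.0057, 0, -1], [0.0044, 0.0002, 0.0056, 0, -1], [0.0046, 0.0002, 0.0055, 0, -1], [0.00752647 0.0278552  0.05989026] [0.05639307 0.10953033 0.15654714]
```

View pics/wrist10.png

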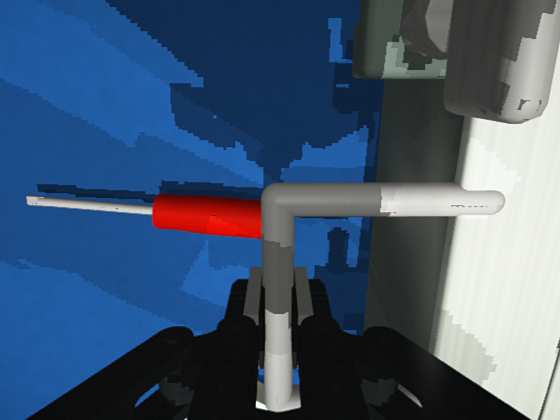

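The bar is held between the pads at (280,300), so I'll start lifting along the arc.

Request:
{"fn": "servo_tool", "kwargs": {
  "plan": [
    [[0,0,0.007,0,-1],[0.0005,0,0.007,0,-1],[0.0005,0,0.007,0,-1],[0.001,0,0.007,0,-1],[0.001,0,0.007,0,-1],[0.001,0,0.007,0,-1],[0.0015,0,0.007,0,-1],[0.002,0.0003,0.007,0,-1]]
  ]
}}

```text
time_s: 18.25
eef_pos: [0.5077, -0.1228, 0.1776]
eef_rot: [-0.001, 0.691, 0.723, -0.001]
wrist_force: [-8.6, -3.7, 0.1]
opening: 0.115
```

```bash
python3 look.py 11 scene,wrist
```

```text
18.25 [ 0.5077 -0.1228  0.1776] yaw 1.6159272087142749 0.1147601841790869 [-8.5674 -3.671   0.099 ]
scene pull_bar 0.57 [195.804 261.184] [ 0.4692 -0.1493  0.125 ]
scene lid_hinge 0.67 [291.606 289.296] [0.7542 0.1653 0.12  ]
scene lid_hinge 0.6 [251.79  226.184] [ 0.7476 -0.1065  0.12  ]
scene nut_left_wing 0.54 [217.686 281.4  ] [ 0.5387 -0.0107  0.165 ]
scene nut_right_wing 0.44 [195.006 236.6  ] [ 0.5452 -0.2083  0.165 ]
scene nut_right_wing 0.27 [250.194 245.112] [ 0.727  -0.0364  0.165 ]
scene washer 0.81 [249.102 243.376] [ 0.6428 -0.1133  0.    ]
scene washer 0.66 [210.21 274.12] [ 0.418 -0.122  0.   ]
wrist pull_bar 0.93 [311.094 278.824] [ 0.5104 -0.1613  0.125 ]
wrist nut_left_wing 0.81 [ 32.298 393.008] [ 0.5429 -0.0216  0.165 ]
pull_bar [ 0.5085 -0.1213  0.1838]
nut_left_wing [ 0.5404 -0.0164  0.1634]
```

View pics/scene11.png

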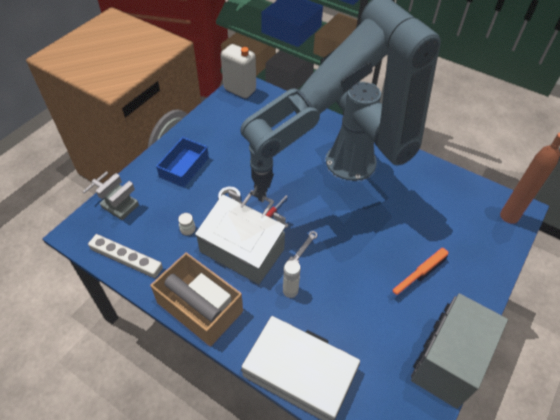

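View pics/wrist11.png

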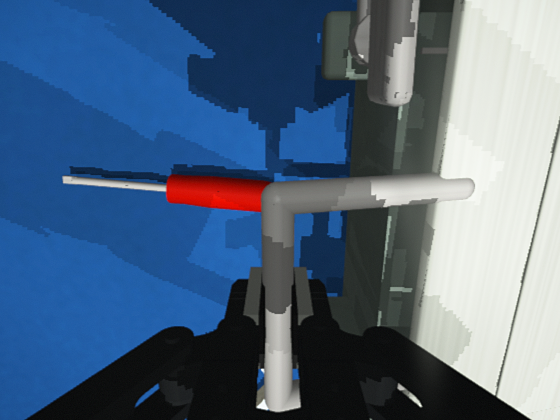

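The lid is rising with the bar (triangulated bar height 0.184, about 13°) and forces are low. Continuing.

Request:
{"fn": "servo_tool", "kwargs": {
  "plan": [
    [[0.002,0.0001,0.0069,0,-1],[0.002,0.0001,0.0068,0,-1],[0.0023,0.0001,0.0068,0,-1],[0.0024,0.0001,0.0067,0,-1],[0.0026,0.0001,0.0066,0,-1],[0.0028,0.0001,0.0065,0,-1],[0.003,0.0001,0.0065,0,-1],[0.0032,0.0002,0.0064,0,-1]]
  ]
}}

```text
time_s: 19.65
eef_pos: [0.5271, -0.1219, 0.2309]
eef_rot: [-0.002, 0.691, 0.723, -0.002]
wrist_force: [-11.7, -1.4, 2.5]
opening: 0.118
```

```bash
python3 look.py 12 wrist
```

```text
19.65 [ 0.5271 -0.1219  0.2309] yaw 1.615838533398609 0.11774489702395945 [-11.7159  -1.4202   2.4523]
wrist nut_left_wing 0.56 [ 46.284 319.872] [ 0.5428 -0.0216  0.165 ]
wrist washer 0.74 [170.814 412.328] [ 0.6581 -0.1149  0.    ]
wrist washer 0.48 [ 49.896 323.288] [ 0.5619 -0.0102  0.    ]
```

View pics/wrist12.png

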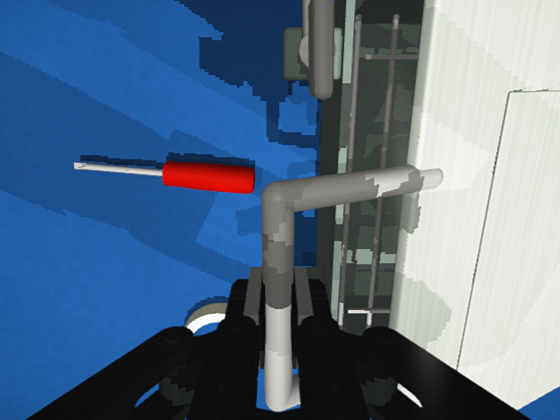

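Request:
{"fn": "servo_tool", "kwargs": {
  "plan": [
    [[0.003,0.0002,0.0063,0,-1],[0.0035,0.0002,0.0062,0,-1],[0.0037,0.0002,0.0061,0,-1],[0.0038,0.0002,0.0059,0,-1],[0.004,0.0002,0.0058,0,-1],[0.0042,0.0002,0.0057,0,-1],[0.0043,0.0002,0.0056,0,-1],[0.0045,0.0002,0.0055,0,-1]]
  ]
}}

```text
time_s: 20.75
eef_pos: [0.5584, -0.1205, 0.2795]
eef_rot: [-0.001, 0.691, 0.723, -0.001]
wrist_force: [-14.4, -0.6, 7.7]
opening: 0.107
```

Request:
{"fn": "servo_tool", "kwargs": {
  "plan": [
    [[0,0,0,0,-1],[0,0,0,0,-1],[0,0,0,0,-1],[0,0,0,0,-1]]
  ]
}}

```text
time_s: 21.15
eef_pos: [0.5585, -0.1205, 0.2796]
eef_rot: [-0.001, 0.691, 0.723, -0.001]
wrist_force: [-13.5, 0.8, 9.1]
opening: 0.112
```

```bash
python3 look.py 13 wrist,scene,top
```

```text
21.15 [ 0.5585 -0.1205  0.2796] yaw 1.6157302536734357 0.11249497999935003 [-13.4618   0.8163   9.1193]
wrist pull_bar 0.92 [304.29  277.592] [ 0.5632 -0.2211  0.125 ]
wrist lid_hinge 0.65 [193.284 512.176] [ 0.7461 -0.113   0.12  ]
wrist nut_left_wing 0.9 [ 53.802 264.32 ] [ 0.5462 -0.0217  0.165 ]
wrist washer 0.78 [162.918 367.024] [ 0.6571 -0.1176  0.    ]
scene pull_bar 0.69 [187.782 250.992] [ 0.4585 -0.2053  0.125 ]
scene pull_bar 0.49 [218.988 281.4  ] [ 0.5181 -0.0233  0.125 ]
scene lid_hinge 0.6 [251.706 223.608] [ 0.7525 -0.1142  0.12  ]
scene nut_left_wing 0.57 [216.006 282.52 ] [ 0.53   -0.0116  0.165 ]
scene nut_right_wing 0.54 [193.62  234.528] [ 0.5442 -0.2188  0.165 ]
scene washer 0.79 [250.908 243.824] [ 0.6485 -0.107   0.    ]
top lid_hinge 0.76 [159.306 298.704] [ 0.756  -0.1181  0.12  ]
top lid_hinge 0.36 [185.01  364.616] [ 0.6691 -0.3265  0.12  ]
top nut_left_wing 0.62 [222.39  270.088] [ 0.5498 -0.0246  0.165 ]
top nut_left_wing 0.36 [161.28  297.416] [ 0.739  -0.1119  0.165 ]
top nut_right_wing 0.51 [219.912 331.912] [ 0.5546 -0.2138  0.165 ]
pull_bar [ 0.5589 -0.1274  0.2718]
lid_hinge [ 0.7527 -0.1164  0.1153]
nut_left_wing [ 0.5442 -0.0181  0.1763]
nut_right_wing [ 0.5531 -0.2118  0.1786]
washer [ 0.6532 -0.1102  0.0075]
```

View pics/wrist13.png

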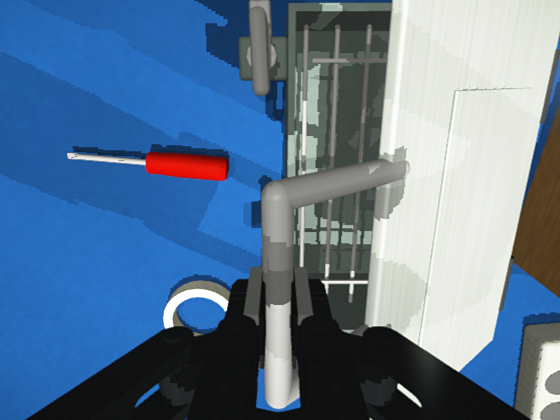

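View pics/scene13.png

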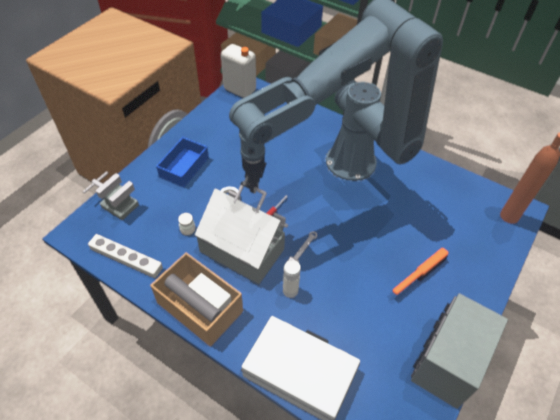

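View pics/top13.png

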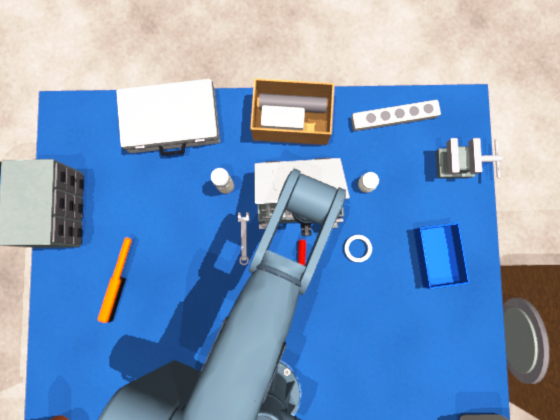

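The lid stands at about 40° (bar displacement 0.058 forward and 0.158 up). Both nuts lie crosswise and the bystanders haven't moved, so I'm handing in.

```bash
python3 -c "
from h import *
print(hand_in()); o=get_obs(); print(o['time_s'],o['eef_pos'],o['opening'],o['wrist_force'])"
```

```text
the job is handed in; nothing more can be done
None
the job is handed in; nothing more can be done
```

The job is handed in: both wing nuts are turned clear of the lid, and the gripper is still holding the lid at about 40°. No verdict was reported, so the figures below are my own last checks.

- **Nuts:** I turned the left nut to about 1.6 rad and the right to about 1.57 rad. These come from the tool yaw less the washer's yaw of about 0.05. Pictures taken at the turns and just before the lift show both toes clear of the lid. The last wrist picture still shows the left one clear; the right one is only located in the last pictures, not seen up close.
- **Lid:** I lifted the pull bar along its arc in three stages. The bar moved 58 mm towards the hinge and 158 mm up, which puts the lid at about 40 to 41°. The tool pose stayed still over the last 0.4 s with the bar between the fingers, and the wrist force was about 16 N.
- **Bystanders:** compared by eye, the last scene and top pictures show everything where it was at the start.
- **Disagreement:** the bar height triangulated from the last pictures was 0.272 m, against about 0.285 m from the tool pose. That reading would put the lid at about 37°, still inside the 35 to 45° band. I trusted the tool pose, because the scene and top views had been up to about 23 mm off on height earlier.
- **Not confirmed:** I tried to read the robot's state after handing in, but the call was refused. The last state I have is from 21.15 s.

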